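# Make up two cleaning kits

## Task

Make up the two cleaning kits, one thing to a bay. The tray with two bays gets the white concentrate bottle and one dosing cup; the tray with three bays gets the scrubbing brush, bristles down in the long bay, and the spray can and the other dosing cup in its two square bays. Stand the bottle, can and cups upright on the tray floor, and leave the washing-up liquid bottle, the tape roll and the spare trigger head behind where they are.

Things in the scene. Friction and masses are not known exactly. Their poses are not given: they have to be found in the camera images.
- tray_two: Shallow fixed grey plastic kit tray with TWO square bays, 182 x 90 mm outside, 16 mm high. Origin: centre of its underside; x along its length, y across, z up. Floor 4 mm thick, outer walls and divider 4 mm thick and 16 mm high above the table. The bays (85 mm along x, 82 mm along y) are centred at x = +44.5 and -44.5 mm, y = 0. A 12 mm finger lip sticks out at each end.
- tray_three: Shallow fixed grey plastic kit tray with THREE bays, 182 x 176 mm outside, 16 mm high. Origin: centre of its underside; x along the long bay, y across, z up. Floor 4 mm thick, walls and dividers 4 mm thick and 16 mm high. The long bay (174 mm along x, 82 mm along y) is centred at x = 0, y = -43 mm; the two square bays (85 x 82 mm) are centred at x = +44.5 and -44.5 mm, y = +43 mm.
- concentrate: Round white bottle of concentrate with a blue screw cap, standing: body 56 mm diameter, 190 mm tall, 0.4 kg; the cap is 34 mm diameter, from 154 to 190 mm above the foot. It stands about 2 degrees off plumb on its moulded foot. Origin: centre of its underside, z up. Goes into the two-bay tray.
- spray_can: Round red and white aerosol can, standing: 59 mm diameter up to 184 mm, with a 16 mm nozzle button to 198 mm, 0.25 kg. Origin: centre of its underside, z up. Goes into the three-bay tray.
- cup_1: Small white open dosing cup, standing: 65 mm diameter at the rim, 49 mm at the foot, 68 mm tall, 30 g. Origin: centre of its underside, z up. The two cups are alike and interchangeable.
- cup_2: The second dosing cup, the same as cup_1.
- brush: Wooden scrubbing brush lying on its bristles, 61 mm wide (its x), 154 mm long (its y), 46 mm high, 70 g. Origin: centre of its underside, z up. Goes bristles down into the long bay.
- soap_bottle: Bystander: clear washing-up liquid bottle with a green and yellow label, oval 52 x 86 mm, 219 mm tall, behind the stock beside the blue-green parts box (box top 92 mm high). Origin: centre of its underside. Stays where it is.
- tape: Bystander: roll of tan tape lying flat, 97 mm diameter, 25 mm high, behind the left tray. Origin: centre of its underside. Stays where it is.
- trigger_head: Bystander: loose white and blue trigger spray head with its dip tube, lying flat, 215 (x) x 97 (y) x 22 mm, behind the right tray. Origin: centre of its underside. Stays where it is.

How it is judged:
At the end, for the whole second after the job is handed in: Bottle and one cup stand in the two-bay tray, can and the other cup in the square bays of the three-bay tray, one to a bay (within 18 mm of its centre on each tray axis, 0.1 rad of upright); brush bristles down in the long bay (within 15 mm, 0.12 rad). All on the floor, released, at rest (x of concentrate in the frame of tray_two between -0.0625 and 0.0625 m and y of concentrate in the frame of tray_two between -0.018 and 0.018 m and z of concentrate in the frame of tray_two below 0.009 m and angle between each of concentrate, spray_can's own z axis and vertical below 0.1 rad and x of spray_can in the frame of tray_three between -0.0625 and 0.0625 m and y of spray_can in the frame of tray_three between 0.025 and 0.061 m and z of spray_can in the frame of tray_three below 0.009 m and ((x of cup_1 in the frame of tray_two between -0.0625 and 0.0625 m and y of cup_1 in the frame of tray_two between -0.018 and 0.018 m and z of cup_1 in the frame of tray_two below 0.009 m and angle between each of cup_1, cup_2's own z axis and vertical below 0.1 rad and x of cup_2 in the frame of tray_three between -0.0625 and 0.0625 m and y of cup_2 in the frame of tray_three between 0.025 and 0.061 m and z of cup_2 in the frame of tray_three below 0.009 m) or (x of cup_2 in the frame of tray_two between -0.0625 and 0.0625 m and y of cup_2 in the frame of tray_two between -0.018 and 0.018 m and z of cup_2 in the frame of tray_two below 0.009 m and angle between each of cup_2, cup_1's own z axis and vertical below 0.1 rad and x of cup_1 in the frame of tray_three between -0.0625 and 0.0625 m and y of cup_1 in the frame of tray_three between 0.025 and 0.061 m and z of cup_1 in the frame of tray_three below 0.009 m)) and x of brush in the frame of tray_three between -0.015 and 0.015 m and y of brush in the frame of tray_three between -0.058 and -0.028 m and z of brush in the frame of tray_three below 0.0085 m and angle between brush's own z axis and vertical below 0.12 rad and linear speed of each of concentrate, spray_can, cup_1, cup_2, brush below 0.02 m/s); the robot touches nothing.
It fails at once if the washing-up liquid bottle is moved more than 30 mm or tipped (distance of soap_bottle from where it was at the start of the episode above 0.03 m or angle between soap_bottle's own z axis and vertical above 0.35 rad).
It fails at once if the tape roll is moved more than 30 mm (distance of tape from where it was at the start of the episode above 0.03 m).
It fails at once if the spare trigger head is moved more than 30 mm (distance of trigger_head from where it was at the start of the episode above 0.03 m).
It also fails if it takes over 141 s, if anything falls off the work surface, if the arm or the gripper's body presses on something with over 40 N, if the wrist force passes 120 N, or if a joint passes its speed limit or range.

## Robot

A 7-joint arm with a two-finger parallel gripper is mounted at the origin on a cart in front of the work surface, level with it; the furniture and walls round the work are solid. World frame = base frame: x ahead of the robot, y to its left, z up, the work surface at z = 0. Lengths are in m, angles in rad, forces in N, time in s.
With the tool pointing down it reaches from about 0.425 to 0.925 m from the base axis. Payload 6.8 kg.
Tool frame: the origin (TCP) lies midway between the tips of the shut fingers; the grasp point (between the pads) lies 19 mm behind it; z points along the fingers, y is the line along which they close (so a half turn about z gives the same grasp; the last joint's range is limited). The gripper opens to 88 mm and grips with 3 to 60 N. Pads are 20 mm wide; open, the fingers measure 115 mm over their backs; the gripper's body (75 mm by 178 mm) begins 61 mm behind the grasp point.
Start: joints at [-1.247, 0.477, 0.022, 1.555, -0.011, 1.109, -0.083], TCP at [0.282, 0.613, 0.223] pointing down, gripper open.
Joint ranges: [-2.96, 2.96], [-0.34, 2.1], [-1.41, 1.46], [0.24, 2.44], [-1.37, 4.51], [0.17, 1.92], [-2.96, 2.96]. Speed limits (rad/s): [2.39, 2.39, 3.14, 3.14, 3.14, 3.14, 3.14].

## Interface

Orientations are given as a rotation vector (axis times angle).
In Python, from station import move_pose, move_straight, move_joints, set_gripper, wait, inverse_kinematics, sense, read_camera, calibration, Unreachable, sign_off gives the robot as it stands. Calls block until the motion is done:
- move_pose(position, orientation): joint-space move of the TCP to a pose.
- move_straight(position, ori=None, velocity=0.15): straight line of the TCP; ori=None keeps the orientation; velocity is the mean speed in m/s.
- move_joints(angles): joint-space move.
- set_gripper(opening, f_grip=None): opening from 0.0 (shut) to 1.0 (fully open); f_grip is the grip in N (None keeps the last); returns when the fingers have stopped.
- wait(seconds).
- inverse_kinematics(position, orientation): joint angles nearest the present ones, or None.
- sense(): the state.
- read_camera(name): name is "side" or "top" or "wrist"; returns (picture, depth): 480x640x3 uint8, red, green, blue; 480x640 float32, m along the optical axis (not along the pixel's ray), 0 where there is no reading.
- calibration(name): a dict with "camera_matrix" (3x3 intrinsics, pixels), "rvec" (rotation vector, rad) and "tvec" (3), from world to camera coordinates, as OpenCV has them. Camera axes: x right, y down, z forward; pixel columns grow to the right and rows downward; lengths in m; the calibration is good to about 2 mm. A picture is of the moment at which its call begins: read the wrist's pose just before it. calibration takes no time and is no camera call; for the wrist camera it gives the pose at the moment of the call.
A pose or a line that the arm cannot do raises Unreachable and nothing moves.
- sign_off(): hands the job in; it is judged then, once.
The state is a dict: "t": time; "joints": joint angles; "dq": joint speeds; "joint_efforts": joint torques, N m; "tcp_pos": TCP position; "eef_rot": TCP orientation; "wrist_force": force on the tool from outside, world axes, zero at the start; "wrist_torque": the same for the moment, N m; "gripper_width": opening from 0.0 (shut) to 1.0 (fully open); "grasp_force": force on a finger pad.
Only numpy, scipy, OpenCV 4.12 (cv2) and the standard library are available. Lean on these libraries where they do the work, as an engineer would, in place of code of your own. Each camera call takes 0.05 s, during which the arm holds its last target. There are 200 camera calls.

## Working session

There is one attempt and no reset: what is moved stays moved. The work goes in short steps, each a Python script; the robot and the scene stay as the last script left them, time stands still between calls to the robot, and variables do not carry over. Pictures are saved under pics/ and viewed, at most 14 in all, crops included, and the job is handed in when it is done.

```bash
mkdir -p pics; ls; python3 - <<'E'
from station import *
import cv2,numpy as np
for n in("top","side"):
    p,d=read_camera(n); cv2.imwrite(f"pics/{n}0.png",p[:,:,::-1]); np.savez(f"{n}0.npz",p=p,d=d)
    c=calibration(n); R=cv2.Rodrigues(np.array(c["rvec"]))[0]; print(n,c["camera_matrix"],-R.T@np.array(c["tvec"]).ravel(),R)
    print((d==0).mean())
print(sense())
E
```

```text
pics
top [[452.83228136   0.         315.62312941]
 [  0.         452.83228136 244.09553962]
 [  0.           0.           1.        ]] [ 0.3726252  -0.14521521  0.9291361 ] [[ 3.12059362e-01 -9.50062563e-01 -2.84124416e-04]
 [-9.18423758e-01 -3.01590658e-01 -2.56009524e-01]
 [ 2.43139375e-01  8.01511154e-02 -9.66674218e-01]]
0.003981119791666667
side [[473.09138305   0.         320.26644622]
 [  0.         473.09138305 245.7211014 ]
 [  0.           0.           1.        ]] [ 0.76792405 -0.76003616  0.9468247 ] [[ 0.97490848  0.22211453 -0.01478457]
 [ 0.16629327 -0.77083001 -0.61495337]
 [-0.14798647  0.59706468 -0.78842487]]
0.0040071614583333335
{'t': 0.1, 'joints': array([-1.24713971,  0.47768421,  0.02235664,  1.55630255, -0.01148617,
        1.1092695 , -0.08308671]), 'dq': array([-0.00065731, -0.00269269,  0.0001541 , -0.00415504,  0.00058679,
       -0.00101362,  0.00023658]), 'joint_efforts': array([ 3.74246476e-03, -5.84098005e+01,  1.53970700e+00, -2.73310286e+01,
       -5.42224548e-02,  1.31725695e-02,  6.30303225e-05]), 'tcp_pos': array([0.28227155, 0.6125853 , 0.22182261]), 'eef_rot': array([-6.72860313e-01, -3.06848254e+00,  2.39026769e-03]), 'wrist_force': array([ 0.68694846, -0.03539365,  0.02665997]), 'wrist_torque': array([ 0.05231339, -0.04022522, -0.02816101]), 'grasp_force': 0.0, 'gripper_width': 0.9972454682795042}
```

View pics/top0.png

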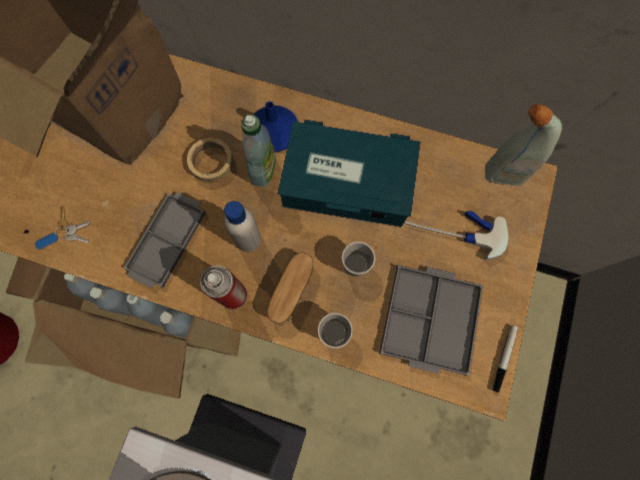

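View pics/side0.png

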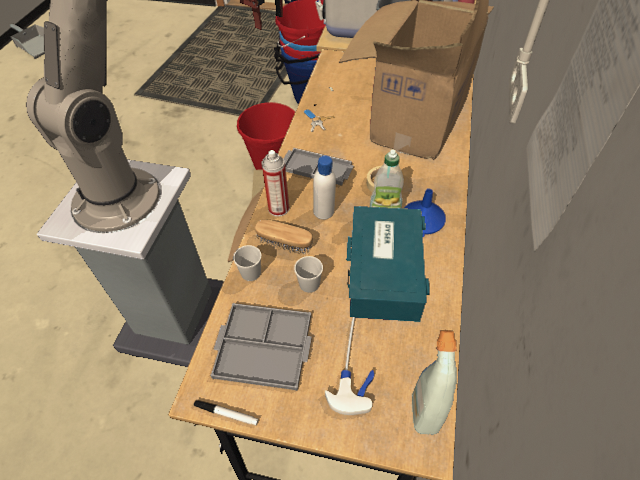

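Top view: two-bay tray at (167,240), concentrate cap (235,212), can (218,280), brush (291,287), cups (358,258) and (335,330), three-bay tray (432,320) with its long bay on the right. The side view agrees. Next I'll localise everything from the depth clouds.

```bash
cat >vis.py <<'E'
import cv2,numpy as np
from station import calibration
from scipy.optimize import least_squares
def cloud(n,p,d):
    c=calibration(n);K=np.array(c["camera_matrix"]);R=cv2.Rodrigues(np.array(c["rvec"]))[0];t=np.array(c["tvec"]).ravel()
    v,u=np.mgrid[:480,:640]; X=np.stack([(u-K[0,2])/K[0,0]*d,(v-K[1,2])/K[1,1]*d,d],-1)
    P=(X-t)@R; P[d==0]=np.nan; return P
def px(P,u,v): return P[v,u]
def circ(xy,r=None):
    c0=xy.mean(0)
    f=(lambda q:np.hypot(*(xy-q[:2]).T)-(r or q[2]))
    s=least_squares(f,[*c0,r or .03],loss='soft_l1',f_scale=.002); return s.x,np.sqrt(np.mean(s.fun**2))
E
python3 - <<'E'
from vis import *
A={}
for n in("top","side"):
    z=np.load(n+"0.npz"); P=cloud(n,z["p"],z["d"]); A[n]=(z["p"],P)
T=A["top"][1]
m=T[320:460:1,150:480].reshape(-1,3)
seeds=dict(conc=(235,212),can=(217,280),brush=(291,287),cup1=(358,258),cup2=(335,330),t2=(167,240),t3=(432,320),soap=(250,130),tape=(209,145),box=(350,170),trig=(485,240),table=(300,350))
for k,(u,v) in seeds.items(): print(k,T[v,u].round(3))
for n in A: 
    P=A[n][1]; q=P[(abs(P[...,2])<.02)&(P[...,0]>.3)&(P[...,0]<.9)&(abs(P[...,1])<.4)]; print(n,"table med z",np.median(q[:,2]))
allP=np.concatenate([A[n][1].reshape(-1,3) for n in A])
allP=allP[np.isfinite(allP).all(1)]
src=np.concatenate([np.full(np.isfinite(A[n][1]).all(-1).sum(),i) for i,n in enumerate(A)])
def crop(c,r,z0,z1,s=None):
    m=(np.hypot(*(allP[:,:2]-c).T)<r)&(allP[:,2]>z0)&(allP[:,2]<z1)
    if s is not None:m&=src==s
    return allP[m]
for k,r,bands in [("conc",.07,[(.015,.05,.028),(.08,.13,.028),(.16,.185,.017)]),("can",.06,[(.02,.06,.0295),(.1,.15,.0295),(.192,.21,None)]),("cup1",.06,[(.06,.075,.0325)]),("cup2",.06,[(.06,.075,.0325)])]:
    c=T[seeds[k][1],seeds[k][0]][:2]
    for a,b,R in bands:
        for s in(0,1,None):
            q=crop(c,r,a,b,s)
            if len(q)>10: print(k,(a,b),s,len(q),*[x.round(4) for x in circ(q[:,:2],R)],'mean',q.mean(0).round(4))
c=T[287,291][:2]
for s in(0,1,None):
    q=crop(c,.1,.03,.06,s); r=cv2.minAreaRect((q[:,:2]*1000).astype(np.float32)); print("brush",s,len(q),r,q[:,2].max())
for k,r in(("t2",.14),("t3",.16)):
    c=T[seeds[k][1],seeds[k][0]][:2]
    for s in(0,1,None):
        q=crop(c,r,.0115,.022,s); H=np.unique((q[:,:2]*1000).astype(np.float32),axis=0); print(k,s,len(q),cv2.minAreaRect(H))
q=T[(T[...,2]>.08)&(T[...,2]<.1)&(np.hypot(T[...,0]-T[170,350,0],T[...,1]-T[170,350,1])<.25)]
print("box",cv2.minAreaRect((q[:,:2]*1000).astype(np.float32)))
E
```

```text
conc [0.57  0.066 0.188]
can [0.449 0.052 0.189]
brush [ 0.497 -0.053  0.044]
cup1 [ 0.604 -0.162  0.004]
cup2 [ 0.448 -0.161  0.004]
t2 [0.514 0.229 0.015]
t3 [ 0.526 -0.339  0.015]
soap [0.717 0.091 0.205]
tape [0.746 0.228 0.011]
box [ 0.749 -0.093  0.094]
trig [ 0.718 -0.401  0.023]
table [ 0.389 -0.107  0.001]
top table med z 0.0006831835974424455
side table med z 0.0012730754946922614
conc (0.015, 0.05) 0 129 [0.5711 0.0718 0.028 ] 0.0004 mean [0.5554 0.0561 0.0325]
conc (0.015, 0.05) 1 192 [0.5735 0.0716 0.028 ] 0.0013 mean [0.5779 0.0503 0.0322]
conc (0.015, 0.05) None 321 [0.5723 0.0715 0.028 ] 0.0013 mean [0.5689 0.0526 0.0323]
conc (0.08, 0.13) 0 264 [0.5722 0.0716 0.028 ] 0.0006 mean [0.5565 0.0562 0.1079]
conc (0.08, 0.13) 1 311 [0.5762 0.0702 0.028 ] 0.0014 mean [0.5813 0.0485 0.106 ]
conc (0.08, 0.13) None 575 [0.5741 0.0704 0.028 ] 0.0017 mean [0.5699 0.052  0.1069]
conc (0.16, 0.185) 0 100 [0.5729 0.0713 0.017 ] 0.0004 mean [0.5635 0.0625 0.1733]
conc (0.16, 0.185) 1 115 [0.5785 0.0694 0.017 ] 0.0012 mean [0.5811 0.0567 0.1733]
conc (0.16, 0.185) None 215 [0.5756 0.0
[... 1815 characters left out ...]
504150390625), 82.47393035888672)
t2 1 358 ((516.8182983398438, 235.22494506835938), (96.13716888427734, 203.6049346923828), 82.93728637695312)
t2 None 1324 ((515.6983642578125, 235.36370849609375), (96.13716888427734, 205.8619384765625), 82.93728637695312)
t3 0 1655 ((531.7195434570312, -374.3697204589844), (204.6162109375, 248.53677368164062), 4.56175422668457)
t3 1 1370 ((532.6649780273438, -373.94891357421875), (204.6813201904297, 249.40541076660156), 4.2920451164245605)
t3 None 3025 ((532.2095336914062, -373.989990234375), (205.76608276367188, 249.3673553466797), 4.401266574859619)
box ((755.9830322265625, -58.36102294921875), (412.1704406738281, 347.6690979003906), 0.41883236169815063)
```

```bash
python3 - <<'E'
from vis import *
for n in("top","side"):
    z=np.load(n+"0.npz"); p=z["p"]; P=cloud(n,p,z["d"]); X,Y,Z=P[...,0],P[...,1],P[...,2]
    def lab(m,c):
        k,L,st,ce=cv2.connectedComponentsWithStats(m.astype(np.uint8)); 
        i=np.argmin([np.hypot(*(P[L==j][:,:2].mean(0)-c)) if j and st[j,4]>150 else 9 for j in range(k)]); q=P[L==i]; return q,cv2.minAreaRect((q[:,:2]*1000).astype(np.float32))
    hsv=cv2.cvtColor(p,cv2.COLOR_RGB2HSV)
    q,r=lab((Z>.03)&(Z<.06)&(X>.39)&(X<.61)&(Y<.03)&(Y>-.12),(.497,-.053)); print(n,"brush",r,q[:,2].max(),len(q))
    q=P[(Z>.035)&(Z<.06)&(X>.40)&(X<.60)&(Y<.02)&(Y>-.115)]; w,v=np.linalg.eigh(np.cov(q[:,:2].T)); print(q.mean(0),v[:,1])
    m=(Z>.011)&(Z<.022)&(X>.42)&(X<.65)&(Y<-.24)&(Y>-.435); q,r=lab(m,(.53,-.337)); print("t3",r)
    m=(Z>.08)&(Z<.105)&(X>.62)&(X<.95)&(Y<.06)&(Y>-.3); q,r=lab(m,(.75,-.1)); print("box",cv2.boxPoints(r).round())
    m=(Z>.10)&(X>.62)&(X<.82)&(Y<.2)&(Y>.03); print("soap",P[m].min(0),P[m].max(0))
    m=(Z>.15)&(X>.2)&(Y>.2)&(Y<.6); print("tall left",P[m].min(0) if m.any() else None)
E
```

```text
top brush ((495.9605407714844, -50.402984619140625), (51.75392532348633, 149.1883544921875), 83.2872543334961) 0.051230824235483696 1794
[ 0.49418716 -0.05115294  0.0461175 ] [-0.99305391  0.11766021]
t3 ((528.8770141601562, -338.74310302734375), (204.6162109375, 177.0570831298828), 4.56175422668457)
box [[ 646.   28.]
 [ 683. -236.]
 [ 865. -210.]
 [ 828.   54.]]
soap [0.69445441 0.06954794 0.10060928] [0.76051589 0.11493135 0.2205506 ]
tall left [0.5421356  0.20051524 0.15000459]
side brush ((498.5128479003906, -51.773406982421875), (53.79155349731445, 150.18995666503906), 83.19705963134766) 0.05298394474581202 1047
[ 0.5007022  -0.05557336  0.04563829] [-0.9922858   0.12397137]
t3 ((529.9923095703125, -338.6942138671875), (204.81088256835938, 178.58438110351562), 4.528615951538086)
box [[ 647.   30.]
 [ 687. -238.]
 [ 867. -211.]
 [ 828.   57.]]
soap [0.69697152 0.06666008 0.10020234] [0.76885714 0.10996572 0.22136426]
tall left [0.22045768 0.20006048 0.15000133]
```

```bash
cat >rob.py <<'E'
from station import *
import numpy as np
from scipy.spatial.transform import Rotation as Ro
def ori(deg):   # tool down, closing axis at world yaw deg (mod 180, kept near +y => deg about 90)
    a=np.radians(deg); y=np.array([np.cos(a),np.sin(a),0]); z=np.array([0,0,-1.]); x=np.cross(y,z)
    R=np.stack([x,y,z],1); cur=Ro.from_rotvec(sense()["eef_rot"]).as_matrix()
    if cur[:,1]@y<0: R[:,:2]*=-1
    return Ro.from_matrix(R).as_rotvec()
def st(m=""):
    s=sense(); print(m,"t%.1f"%s["t"],s["tcp_pos"].round(4),"w%.3f gf%.1f"%(s["gripper_width"],s["grasp_force"]),s["wrist_force"].round(1),"q7 %.2f"%s["joints"][6])
def pick(xy,z,deg,wopen,f,zhi,zlift):
    o=ori(deg); move_pose([*xy,zhi],o); set_gripper(wopen/.088); 
    move_straight([*xy,z],o,.2); set_gripper(0.,f); st("gripped"); move_straight([*xy,zlift],None,.2); st("lifted")
def place(xy,z,deg,wopen,zhi,zup):
    o=ori(deg); move_pose([*xy,zhi],o); move_straight([*xy,z+.012],o,.2); move_straight([*xy,z],o,.03); st("down")
    set_gripper(wopen/.088); wait(.2); move_straight([*xy,zup],o,.2); st("released")
def tr(c,deg,p):
    a=np.radians(deg); return np.array(c)+np.array([[np.cos(a),-np.sin(a)],[np.sin(a),np.cos(a)]])@np.array(p)
T2=((.5155,.2352),-7.1); T3=((.5295,-.3387),4.5)
E
python3 - <<'E'
from vis import *
from rob import *
for p in [(.0445,0),(-.0445,0)]: print("t2",tr(*T2,p))
for p in [(.0445,.043),(-.0445,.043),(0,-.043)]: print("t3",tr(*T3,p))
z=np.load("side0.npz");Q=cloud("side",z["p"],z["d"]);z=np.load("top0.npz");P=cloud("top",z["p"],z["d"])
for M in(P,Q):
    q=M[(M[...,2]>.1)&(M[...,0]>.45)&(M[...,1]>.2)]
    d=np.hypot(*(q[:,:2]-tr(*T2,(.0445,0))).T); i=d.argsort()[:3]; print(q[i],d[i])
st()
print([inverse_kinematics([*c,z],ori(g)) is not None for c,z,g in [((.5757,.0698),.155,83),((.5757,.0698),.3,83),(tr(*T2,(.0445,0)),.15,83),((.45,.0607),.135,80),((.45,.0607),.3,80)]])
E
```

```text
t2 [0.55965877 0.22969973]
t2 [0.47134123 0.24070027]
t3 [ 0.57048908 -0.29234112]
t3 [ 0.48176344 -0.29932398]
t3 [ 0.53287374 -0.38156745]
[[0.64107531 0.31970048 0.35010511]
 [0.64135529 0.32047941 0.35178369]
 [0.64081445 0.32171693 0.35196805]] [0.12136221 0.12212809 0.12269234]
[[0.64274101 0.31787882 0.35069489]
 [0.64490285 0.31991261 0.34982906]
 [0.64468147 0.32020729 0.35215734]] [0.12115366 0.12411654 0.12417922]
 t0.1 [0.2823 0.6126 0.2218] w0.997 gf0.0 [ 0.7 -0.   0. ] q7 -0.08
[True, True, True, True, True]
```

```bash
python3 - <<'E'
from rob import *
move_pose([.40,.25,.30],ori(83)); st()
pick((.589,-.1615),.028,88,.086,8,.25,.27)
s=sense()
if s["gripper_width"]>.5:
    place(tr(*T2,(.0445,0)),.034,83,.080,.27,.27)
E
```

```text
t1.6 [0.3998 0.2511 0.2999] w1.000 gf0.0 [ 0.   0.1 -0.2] q7 0.77
gripped t5.2 [ 0.5895 -0.1614  0.0285] w0.727 gf8.0 [0.5 0.8 3.6] q7 2.07
lifted t6.6 [ 0.5883 -0.1612  0.2688] w0.729 gf8.0 [ 0.3  0.4 -0.2] q7 1.91
down t9.8 [0.5596 0.2297 0.0339] w0.731 gf8.0 [ 0.   0.5 -0. ] q7 1.30
released t11.8 [0.559  0.2295 0.2689] w0.909 gf0.0 [ 0.2  0.5 -0.1] q7 1.15
```

```bash
python3 - <<'E'
from rob import *
pick((.5755,.0702),.156,83,.070,25,.27,.24)
s=sense()
if s["gripper_width"]>.25:
    place(tr(*T2,(-.0445,0))+[.002,0],.161,83,.060,.24,.27)
import cv2
p,d=read_camera("top"); cv2.imwrite("pics/a.png",p[:,:,::-1]); np.savez("a.npz",p=p,d=d)
E
```

```text
gripped t14.3 [0.5758 0.0705 0.1563] w0.378 gf25.0 [0.1 0.5 1.9] q7 1.50
lifted t14.9 [0.5746 0.0703 0.2388] w0.379 gf25.0 [-0.4 -0.3 -3.7] q7 1.44
down t16.7 [0.4733 0.2408 0.161 ] w0.381 gf25.0 [ 0.4  1.  -2.8] q7 1.10
released t18.2 [0.4727 0.2405 0.2691] w0.679 gf0.0 [-0.6  0.4  0.4] q7 1.00
```

View pics/a.png

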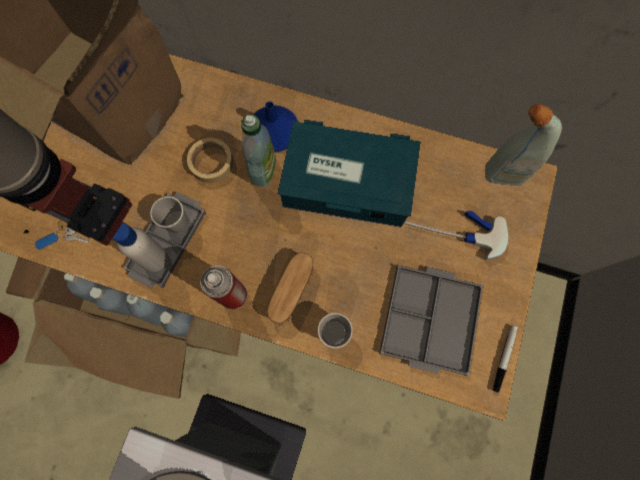

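Cup at (168,213) and bottle at (145,255) both stand in the two-bay tray. Next, the brush.

```bash
python3 - <<'E'
from rob import *
b=tr((.4972,-.0515),-6.75,(.028,0))
pick(b,.024,83.25,.084,25,.28,.15)
s=sense()
if s["gripper_width"]>.5:
    place(tr(*T3,(.028,-.043)),.0285,94.5,.080,.15,.25)
E
```

```text
gripped t22.1 [ 0.5251 -0.0547  0.0241] w0.583 gf24.8 [-0.7  1.2  1.7] q7 1.95
lifted t22.8 [ 0.5243 -0.0545  0.1491] w0.590 gf24.7 [ 0.2  0.2 -1.4] q7 1.79
down t25.3 [ 0.5607 -0.3794  0.0285] w0.583 gf24.7 [-0.2 -0.7 -1. ] q7 2.58
released t27.4 [ 0.5603 -0.3788  0.2487] w0.906 gf0.0 [ 0.6  0.6 -0.8] q7 2.46
```

```bash
python3 - <<'E'
from rob import *
pick((.4425,-.1602),.028,90,.086,8,.2,.15)
if sense()["gripper_width"]>.5:
    place(tr(*T3,(-.0445,.043)),.033,94.5,.080,.15,.28)
    pick((.450,.0607),.137,90,.084,20,.28,.27)
    if sense()["gripper_width"]>.5:
        place(tr(*T3,(.0445,.043)),.1415,90,.084,.27,.3)
move_pose([.42,.1,.35],ori(90))
import cv2
for n in("top","side"):
    p,d=read_camera(n); cv2.imwrite(f"pics/{n}1.png",p[:,:,::-1]); np.savez(f"{n}1.npz",p=p,d=d)
from vis import *
for n in("top","side"):
    z=np.load(n+"1.npz");P=cloud(n,z["p"],z["d"])
    def crop(c,r,a,b): m=(np.hypot(P[...,0]-c[0],P[...,1]-c[1])<r)&(P[...,2]>a)&(P[...,2]<b); return P[m]
    for k,T,p,bands in [("cupA",T2,(.0445,0),[(.065,.078,.0325)]),("cupB",T3,(-.0445,.043),[(.065,.078,.0325)]),("conc",T2,(-.0445,0),[(.03,.06,.028),(.09,.13,.028),(.165,.19,.017)]),("can",T3,(.0445,.043),[(.03,.08,.0295),(.1,.16,.0295)])]:
        for a,b,R in bands:
            c=tr(*T,p); q=crop(c,.05,a,b)
            if len(q)>10: print(n,k,a,"err",(circ(q[:,:2],R)[0][:2]-c).round(4),len(q),"zmax",q[:,2].max().round(3))
    c=tr(*T3,(0,-.043)); q=crop(c,.095,.03,.07); q=q[abs((q[:,:2]-c)@[-.078,.997])<.045]
    r=cv2.minAreaRect((q[:,:2]*1000).astype(np.float32)); print("brush",r,c,np.percentile(q[:,2],[50,98]))
    top=q[q[:,2]>np.percentile(q[:,2],60)]; A=np.c_[top[:,:2],np.ones(len(top))]; print(np.linalg.lstsq(A,top[:,2],rcond=None)[0])
E
```

```text
gripped t30.2 [ 0.443  -0.1601  0.0284] w0.726 gf8.0 [-1.1  1.1  4.7] q7 2.30
lifted t31.0 [ 0.4419 -0.1597  0.1492] w0.732 gf8.0 [ 0.2 -0.2  0.3] q7 2.09
down t32.9 [ 0.4817 -0.2994  0.033 ] w0.728 gf8.0 [-0.2  0.2 -0.1] q7 2.59
released t34.9 [ 0.4812 -0.2989  0.279 ] w0.909 gf0.0 [-0.2  0.6 -0.3] q7 2.35
gripped t38.0 [0.4504 0.0608 0.1374] w0.622 gf20.0 [-0.7 -0.2  4.1] q7 1.59
lifted t38.8 [0.449  0.0606 0.2689] w0.620 gf20.0 [-0.  -0.4 -2.7] q7 1.35
down t41.5 [ 0.5705 -0.2923  0.1415] w0.628 gf20.0 [-0.2  0.7 -2.2] q7 2.50
released t43.3 [ 0.5701 -0.2917  0.2988] w0.953 gf0.0 [ 0.4 -0.1 -0.1] q7 2.39
top cupA 0.065 err [-0.0015 -0.001 ] 209 zmax 0.076
top cupB 0.065 err [-0.0019  0.0012] 216 zmax 0.076
top can 0.03 err [ 0.0003 -0.0014] 177 zmax 0.079
top can 0.1 err [ 0.0004 -0.0014] 295 zmax 0.16
brush ((531.5623168945312, -380.9222106933594), (149.62454223632812, 52.01001739501953), 3.65289568901062) [ 0.53287374 -0.38156745] [0.05025027 0.0536124 ]
[0.00062196 0.00238086 0.05241928]
side cupA 0.065 err [ 0.0008 -0.0009] 126 zmax 0.077
side cupB 0.065 err [ 0.0011 -0.0008] 193 zmax 0.077
side conc 0.03 err [0.0002 0.0004] 155 zmax 0.06
side conc 0.09 err [ 0.0024 -0.0006] 228 zmax 0.13
side conc 0.165 err [ 0.0053 -0.0011] 103 zmax 0.189
side can 0.03 err [0.0006 0.0002] 300 zmax 0.08
side can 0.1 err [0.0006 0.0001] 439 zmax 0.16
brush ((533.8675537109375, -381.7544250488281), (149.47503662109375, 53.362449645996094), 3.269263982772827) [ 0.53287374 -0.38156745] [0.05026431 0.05366479]
[ 0.00155725 -0.00024222  0.0510725 ]
```

View pics/side1.png

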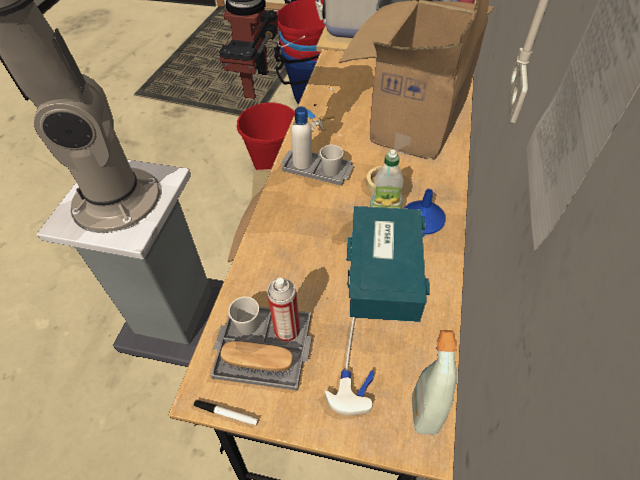

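View pics/top1.png

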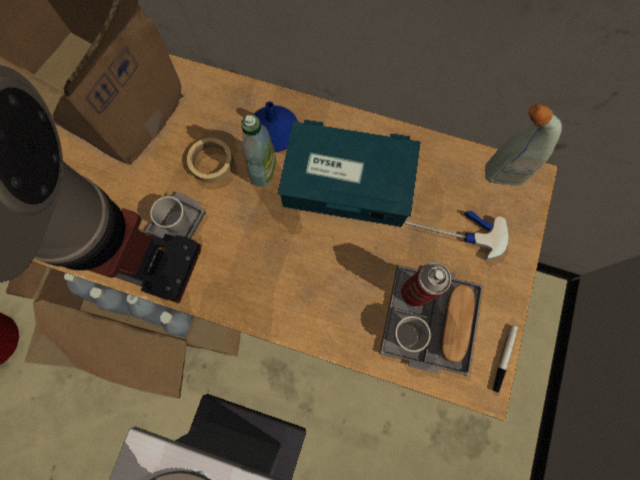

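Both pictures show the kits complete: bottle (302,140) and cup (331,158) in the two-bay tray; can (284,310), cup (243,313) and brush (257,356) in the three-bay tray in the side view. Fits are within about 2 mm of the bay centres, and the bystanders haven't moved.

```bash
python3 -c "
from station import *
wait(.5); print(sign_off())"
```

```text
the job is handed in; nothing more can be done
None
```

Both kits are made up and the job is handed in at about 45 s: on the last camera check every item stood in its bay within about 2 mm of centre, with the bystanders left where they were; no verdict came back.

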